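# Put an oil filter up behind the catch of its display lane

## Task

On the sloped two-lane rack of oil filters, one filter still lies at the low mouth of its lane, against the front lip and below the sprung catch in the lane floor. Push it up the slope with the fingertips, rolling the filter ahead of it along towards the back stop, until the catch has sprung up behind it and it can no longer roll back; then take the hand away. Roll it steadily and gently - no flicking, squeezing or lifting - and leave the full lane and everything else on the table where it is.

Things in the scene. Friction and masses are not known exactly. Their poses are not given: they have to be found in the camera images.
- filter_center (a point): Centre of the filter to push up: a dark grey painted can 66 mm in diameter, 70 mm long, with a steel base plate at one end, lying across its lane so that it rolls along it; 0.25 to 0.45 kg. It starts against the front lip, its centre 24 mm up the lane from the lip's inner face and 33 mm off the lane floor. Its axes turn as it rolls.
- row_filter_center (a point): Centre of an identical filter already in the same lane, held by the catch: its centre starts 126 mm up the lane. Pushed by the first filter it rolls up until it meets the back stop.
- lane_mouth (a point): Point on the floor of the lane to work in: on its centre line, at the inner face of the front lip. x points up the lane (8 degrees above level), y across it, z square to its floor. An open sheet-metal gutter, inside 78 mm wide, side walls 30 mm high, 3 mm thick; front lip 10 mm high, 3 mm thick. The fixed rack's place and heading change, and which of its two lanes this is.
- back_stop (a point): Point on the lane floor at the foot of the lane's back stop, a plate 50 mm high, 230 mm up the lane from the lip. With both filters hard against the stop the lower one's centre is 131 mm up the lane.
- catch (a joint): Sprung one-way catch in the lane floor: 0 = up (tip 12 mm above the floor), 0.40 rad = pressed flush. A filter rolling up presses it down by the ramp on its low side, which starts 72 mm up the lane (the whole push takes a few newtons). It is fully up again once the filter's centre is 126 mm up the lane; the filter then rests on its face there.
- catch_tip (a point): Tip of that catch, 20 mm wide, on the lane's centre line: 100 mm up the lane from the lip when the catch is up. It moves with the catch.
- lane_full_mouth (a point): The same point and axes on the neighbouring, full lane, equal in size and slope and 116 mm to one side.
- full_low_center (a point): Centre of the lower of two identical filters in the neighbouring, full lane, already behind that lane's catch. To be left alone.
- full_high_center (a point): Centre of the upper filter in the full lane. To be left alone.
- spare_filter: An identical filter standing upright on the table beyond the high end of the rack, 66 mm in diameter, 70 mm high; origin at the centre of its underside. To be left alone.
- piston: Engine piston standing on the table beside the rack, 70 mm in diameter, 60 mm high; origin at the centre of its underside.
- speedo: Large round gauge lying face up beside the rack, 84 mm in diameter, 60 mm high; origin at the centre of its underside.
- small_gauge: Small round gauge lying face up, 60 mm in diameter, 45 mm high; origin at the centre of its underside.
- small_carton: Closed cardboard carton 100 x 75 x 60 mm high; origin at the centre of its underside.
- wrench: Open-ended wrench lying flat, 190 mm long along its x axis, under 15 mm high.
- lamp_shell: Black headlamp shell, a dome standing on its bright rim, 170 mm in diameter, 112 mm high; origin at the centre of its underside.
- tape_roll: Roll of tape lying flat, 110 mm in diameter, 24 mm high; origin at the centre of its underside.
Things that resemble listed ones, but are neither listed nor needed, are in the scene too. Leave any orange look-alike of the part that bears filter_center alone.

How it is judged:
By the outcome, as a careful person would: the job done as asked, in the order asked, and still so for the second after the job is handed in, with the robot touching nothing.
It also fails if it takes over 32 s, if anything falls off the work surface, if the arm or the gripper's body presses on something with over 40 N, if the wrist force passes 120 N, or if a joint passes its speed limit or range.

## Robot

A 6-joint arm with a two-finger parallel gripper is mounted at the origin on the work surface. World frame = base frame: x ahead of the robot, y to its left, z up, the work surface at z = 0. Lengths are in m, angles in rad, forces in N, time in s.
With the tool pointing down it reaches from about 0.375 to 0.975 m from the base axis. Payload 3.8 kg.
Tool frame: the origin (TCP) lies midway between the tips of the shut fingers; the grasp point (between the pads) lies 19 mm behind it; x points along the fingers, y is the direction in which the jaws open and shut, and the axes are right-handed (so a half turn about x gives the same grasp; the last joint's range is limited). The gripper opens to 88 mm and grips with 3 to 60 N. Pads are 18 mm wide; open, the fingers measure 123 mm over their backs; the gripper's body (75 mm by 187 mm) begins 45 mm behind the grasp point.
Start: joints at [1.137, 0.264, 1.604, -0, 1.274, -0.037], TCP at [0.261, 0.623, 0.201] pointing down, gripper open.
Joint ranges: [-2.63, 2.63], [-0.94, 2.18], [0.31, 2.57], [-1.31, 4.45], [0, 2.66], [-2.55, 2.55]. Speed limits (rad/s): [2.57, 2.57, 3.14, 3.14, 3.14, 3.14].

## Interface

Orientations are given as a rotation vector (axis times angle).
In Python, from cell import manip, inverse_kinematics, cams, order gives the robot as it stands. Calls block until the motion is done:
- manip.move_pose(position, orientation): joint-space move of the TCP to a pose.
- manip.move_linear(position, rate=0.15, rot=None): straight line of the TCP; rot=None keeps the orientation; rate is the mean speed in m/s.
- manip.set_joints(angles): joint-space move.
- manip.set_gripper(opening, force=None): finger opening in m; force is the grip in N (None keeps the last); returns when the fingers have stopped.
- manip.dwell(seconds).
- inverse_kinematics(position, orientation): joint angles nearest the present ones, or None.
- manip.state(): the state.
- cams.capture(name): name is "side" or "top" or "wrist"; returns a dict with "image" (480x640x3 uint8, blue, green, red), "z_map" (480x640 float32, m along the optical axis (not along the pixel's ray), 0 where there is no reading), "intrinsics" (3x3 intrinsics, pixels), "position" and "orientation" of the camera in the world; the wrist camera has in their place "T_tool_cam" (4x4, takes a point from camera to tool coordinates, whose origin is the TCP and whose axes are the tool frame's). Camera axes: x right, y down, z forward; pixel columns grow to the right and rows downward; lengths in m; the calibration is good to about 2 mm. A picture is of the moment at which its call begins: read the wrist's pose just before it.
A pose or a line that the arm cannot do raises manip.IKError and nothing moves.
- order.close_job(): hands the job in, once; it reports no verdict.
The state is a dict: "clock": time; "joint_pos": joint angles; "joint_velocities": joint speeds; "tau": joint torques, N m; "tool_pos": TCP position; "tcp_rot": TCP orientation; "contact_force": force on the tool from outside, world axes, zero at the start; "moment": the same for the moment, N m; "gripper_width": finger opening in m.
Only numpy, scipy, OpenCV 4.12 (cv2) and the standard library are available. Lean on these libraries where they do the work, as an engineer would, in place of code of your own. Each camera call takes 0.05 s, during which the arm holds its last target.

## Working session

There is one attempt and no reset: what is moved stays moved. The work goes in short steps, each a Python script; the robot and the scene stay as the last script left them, time stands still between calls to the robot, and variables do not carry over. Pictures are saved under pics/ and viewed, and the job is handed in when it is done.

```bash
ls; mkdir -p pics
python3 - <<'E'
from cell import manip,cams
import cv2,pickle,numpy as np
s=manip.state(); print(s['clock'],s['tool_pos'],s['tcp_rot'])
for n in("top","side"):
    c=cams.capture(n); cv2.imwrite(f"pics/{n}0.png",c["image"]); pickle.dump(c,open(f"{n}0.pkl","wb")); print(n,c["position"],c["orientation"],c["intrinsics"])
E
```

```text
pics
0.0 [0.26054023 0.62184695 0.19991697] [ 0.30959967  1.5487764  -0.31291831]
top [0.3446137  0.02861466 1.50454869] [-2.15362933  2.09783646 -0.18672169] [[511.06540832   0.         316.46246656]
 [  0.         511.06540832 239.16966324]
 [  0.           0.           1.        ]]
side [ 0.16930796 -1.20815741  0.86696404] [-2.08179926  0.32531752 -0.19633263] [[589.24164652   0.         319.18122951]
 [  0.         589.24164652 238.8481173 ]
 [  0.           0.           1.        ]]
```

View pics/top0.png

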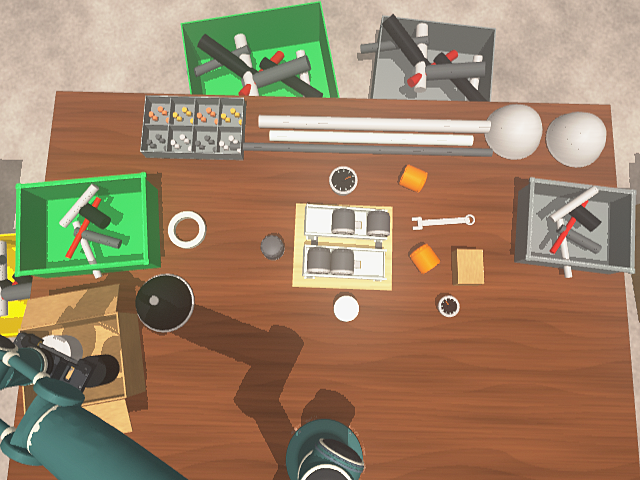

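View pics/side0.png

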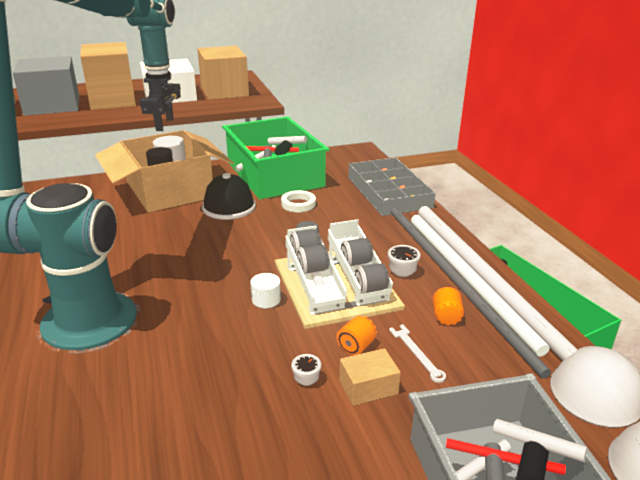

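The top view shows the rack at (343,247). In the upper (far) lane, the filters are at (343,222) and (378,223), with the second at the right-hand mouth. In the lower lane, the filters at (318,261) and (342,261) are packed at the high left end, so that lane is full. The orange cans at (413,178) and (424,257) are look-alikes.

```bash
cat > h.py <<'E'
import numpy as np,cv2,pickle
from scipy.spatial.transform import Rotation as R
def cloud(c):
    K=c["intrinsics"];z=c["z_map"];v,u=np.indices(z.shape)
    P=np.stack([(u-K[0,2])/K[0,0]*z,(v-K[1,2])/K[1,1]*z,z],-1)
    return P@R.from_rotvec(c["orientation"]).as_matrix().T+c["position"]
E
python3 - <<'E'
from h import *
c=pickle.load(open("top0.pkl","rb"));im=c["image"]
cv2.imwrite("pics/crop_top.png",cv2.resize(im[190:310,280:440],None,fx=5,fy=5,interpolation=cv2.INTER_CUBIC))
d=pickle.load(open("side0.pkl","rb"))
cv2.imwrite("pics/crop_side.png",cv2.resize(d["image"][205:335,255:415],None,fx=4.6,fy=4.6,interpolation=cv2.INTER_CUBIC))
P=cloud(c); np.set_printoptions(precision=3,suppress=True)
for v in (214,222,230,261): 
    print(v)
    for u in range(296,396,3): print(u,P[v,u])
E
```

```text
214
296 [0.69  0.101 0.011]
299 [0.691 0.092 0.009]
302 [0.69  0.083 0.011]
305 [0.672 0.072 0.089]
308 [0.678 0.064 0.067]
311 [0.678 0.055 0.067]
314 [0.678 0.047 0.069]
317 [0.68  0.038 0.062]
320 [0.678 0.029 0.068]
323 [0.681 0.021 0.059]
326 [0.681 0.012 0.059]
329 [0.68  0.003 0.063]
332 [ 0.673 -0.004  0.097]
335 [ 0.67  -0.013  0.111]
338 [ 0.668 -0.021  0.119]
341 [ 0.667 -0.029  0.125]
344 [ 0.667 -0.037  0.124]
347 [ 0.669 -0.046  0.118]
350 [ 0.671 -0.055  0.109]
353 [ 0.671 -0.063  0.109]
356 [ 0.687 -0.076  0.045]
359 [ 0.687 -0.085  0.046]
362 [ 0.686 -0.093  0.049]
365 [ 0.688 -0.103  0.041]
368 [ 0.678 -0.107  0.084]
371 [ 0.675 -0.114  0.098]
374 [ 0.675 -0.122  0.102]
377 [ 0.673 -0.13   0.109]
380 [ 0.675 -0.139  0.102]
383 [ 0.674 -0.147  0.109]
386 [ 0.675 -0.156  0.105]
389 [ 0.681 -0.168  0.078]
392 [ 0.697 -0.186  0.013]
395 [ 0.699 -0.196  0.004]
222
296 [0.665 0.101 0.011]
299 [0.664 0.091 0.017]
302 [0.666 0.083 0.009]
305 [0.646 0.071 0.103]
308 [0.653 0.063 0.071]
311 [0.654 0.055 0.069]
314 [0.654 0.046 0.072]
317 [0.656 0.037 0.061]
320 [0.655 0.029 0
[... 1743 characters left out ...]
034 0.13 ]
320 [0.534 0.026 0.125]
323 [0.535 0.018 0.12 ]
326 [0.535 0.01  0.123]
329 [0.537 0.001 0.109]
332 [ 0.539 -0.007  0.1  ]
335 [ 0.537 -0.015  0.112]
338 [ 0.536 -0.023  0.119]
341 [ 0.536 -0.031  0.119]
344 [ 0.537 -0.04   0.118]
347 [ 0.537 -0.048  0.12 ]
350 [ 0.538 -0.056  0.113]
353 [ 0.539 -0.065  0.106]
356 [ 0.547 -0.077  0.053]
359 [ 0.55  -0.087  0.033]
362 [ 0.548 -0.095  0.048]
365 [ 0.548 -0.103  0.048]
368 [ 0.549 -0.113  0.041]
371 [ 0.55  -0.121  0.039]
374 [ 0.55  -0.13   0.041]
377 [ 0.55  -0.139  0.042]
380 [ 0.551 -0.148  0.034]
383 [ 0.55  -0.155  0.047]
386 [ 0.555 -0.169  0.007]
389 [ 0.555 -0.177  0.013]
392 [ 0.557 -0.188  0.   ]
395 [ 0.557 -0.197  0.   ]
```

View pics/crop_top.png

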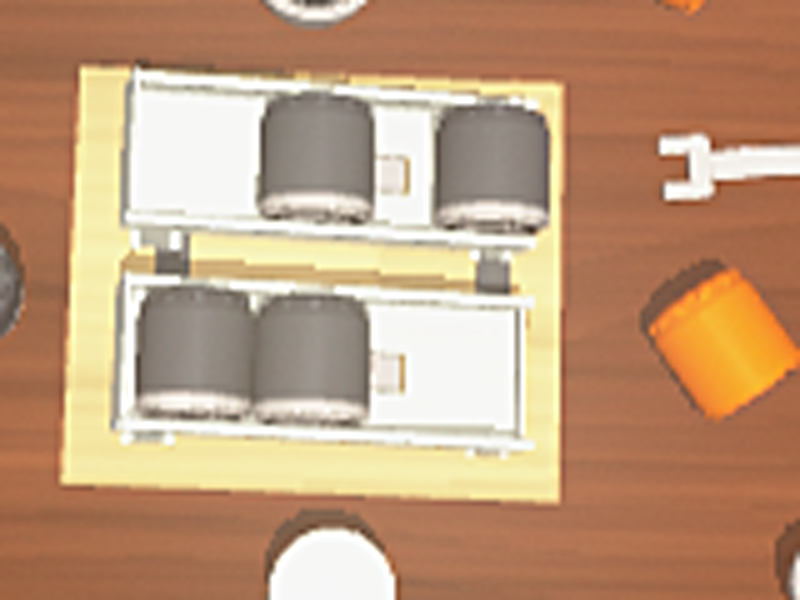

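View pics/crop_side.png

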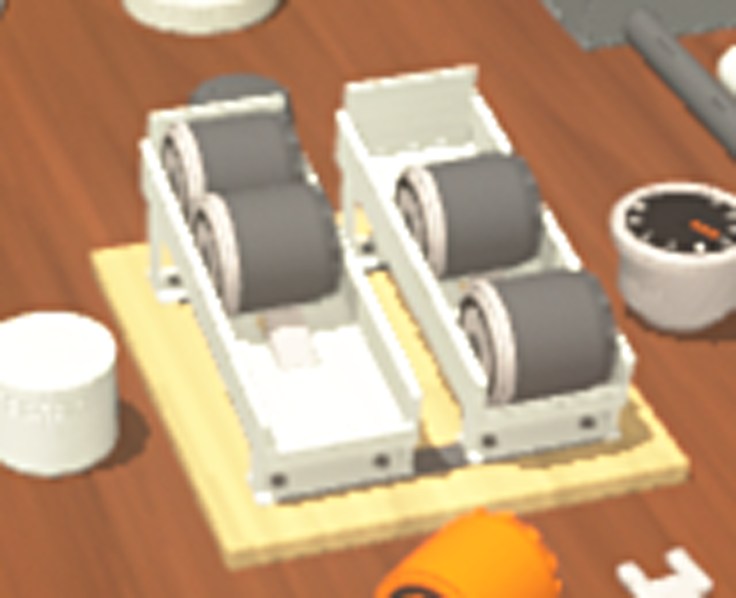

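```bash
cat > fit.py <<'E'
from h import *
from scipy.optimize import least_squares
np.set_printoptions(precision=4,suppress=True)
boxes={"top":[(331,354,212,230),(367,390,214,231),(308,329,252,268),(332,353,252,268)],
       "side":None}
def axes(yaw):
    up=8*np.pi/180;h=np.array([np.cos(yaw),np.sin(yaw),0])
    x=h*np.cos(up)+np.array([0,0,np.sin(up)]);y=np.array([-np.sin(yaw),np.cos(yaw),0]);return x,y,np.cross(x,y)
c=pickle.load(open("top0.pkl","rb"));d=pickle.load(open("side0.pkl","rb"))
def fitset(sets,fl):
    # lane yaw near +90deg; y across points to -x ; full lane is at -x => +y*0.116
    def res(p):
        x,y,z=axes(p[3]);r=[]
        for P,s,o in ((sets[0],.126,0),(sets[1],.024,0),(sets[2],p[4],.116),(sets[3],p[5],.116)):
            q=P-(p[:3]+x*s+z*.033+y*o); r.append(np.hypot(q@x,q@z)-.033)
        q=fl-p[:3]; r.append(q@z)
        return np.concatenate(r+[[ (p[0]-.65)*.1]])
    f=least_squares(res,[.65,-.16,.04,np.pi/2,.197,.131],loss="soft_l1",f_scale=.004)
    return f
if __name__=="__main__":
    P=cloud(c)
    S=[P[v0:v1,u0:u1].reshape(-1,3) for u0,u1,v0,v1 in boxes["top"]]
    fl=P[212:230,309:328].reshape(-1,3)
    S=[s[s[:,2]>.085] for s in S]
    f=fitset(S,fl);print(f.x,np.sqrt(np.mean(f.fun**2)))
    # side: select by color+ position near predicted
    Q=cloud(d);g=d["image"].astype(int);Q=Q.reshape(-1,3);g=g.reshape(-1,3)
    dark=(g.max(1)<150)&(np.ptp(g,axis=1)<25)
    x,y,z=axes(f.x[3]);M=f.x[:3];L=(Q-M)@np.c_[x,y,z]
    SS=[]
    for s,o in((.126,0),(.024,0),(f.x[4],.116),(f.x[5],.116)):
        m=dark&(np.hypot(L[:,0]-s,L[:,2]-.033)<.045)&(abs(L[:,1]-o)<.05);SS.append(Q[m]);print(m.sum(),L[m].mean(0),np.percentile(L[m],[3,97],axis=0)[:,1])
    m=(L[:,0]>.165)&(L[:,0]<.22)&(abs(L[:,1])<.03)&(abs(L[:,2])<.015)&(g.min(1)>150)
    f2=fitset(SS,Q[m]);print(f2.x,np.sqrt(np.mean(f2.fun**2)))
E
python3 fit.py
```

```text
[ 0.65   -0.1562  0.0381  1.5576  0.1914  0.1252] 0.06570805094179706
533 [ 0.106  -0.0035  0.0506] [-0.0325  0.0303]
588 [ 0.0054 -0.005   0.052 ] [-0.0327  0.029 ]
354 [0.1771 0.1114 0.0597] [0.0824 0.1456]
649 [0.112  0.1108 0.0513] [0.0831 0.145 ]
[ 0.65   -0.1562  0.0399  1.6036  0.1971  0.1314] 0.00434165839381808
```

```bash
cat > ov.py <<'E'
from fit import *
import sys
def over(c,M,yaw,name,box,k,s0=.024,s1=.126):
    x,y,z=axes(yaw);Rw=R.from_rotvec(c["orientation"]).as_matrix();K=c["intrinsics"]
    u0,u1,v0,v1=box;im=cv2.resize(c["image"][v0:v1,u0:u1],None,fx=k,fy=k,interpolation=cv2.INTER_CUBIC)
    def pr(L):
        p=(np.array(L)@np.array([x,y,z])+M-c["position"])@Rw;q=p@K.T;q=q[:,:2]/q[:,2:]
        return ((q-[u0,v0]+.5)*k).astype(np.int32)
    def ln(L,col):cv2.polylines(im,[pr(L)],False,col,1,cv2.LINE_AA)
    for o in(0,.116):
        for e in(-.039,.039):ln([[0,o+e,.03],[.23,o+e,.03]],(0,0,255))
        ln([[.23,o-.039,.05],[.23,o+.039,.05]],(0,0,255)); ln([[0,o-.039,.01],[0,o+.039,.01]],(255,0,0))
        ln([[.1,o-.01,.012],[.1,o+.01,.012]],(255,0,255))
    t=np.linspace(0,2*np.pi,40)
    for s,o in((s0,0),(s1,0)):
        for e in(-.035,.035): ln(np.c_[s+.033*np.cos(t),0*t+o+e,.033+.033*np.sin(t)],(0,200,0))
    cv2.imwrite(name,im)
E
cat > t.py <<'E'
from ov import *
for i,(M,yw) in enumerate([((.648,-.156,.039),1.558),((.648,-.156,.039),1.604)]):
    over(c,np.array(M),yw,f"pics/ot{i}.png",(295,400,195,285),7); over(d,np.array(M),yw,f"pics/os{i}.png",(270,400,210,320),6)
a=[cv2.imread(f"pics/o{n}.png") for n in("t0","t1","s0","s1")]
cv2.imwrite("pics/ovA.png",cv2.resize(np.hstack(a[:2]),(800,343)));cv2.imwrite("pics/ovB.png",cv2.resize(np.hstack(a[2:]),(800,338)))
E
python3 t.py
```

```text
(no output)
```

View pics/ot0.png

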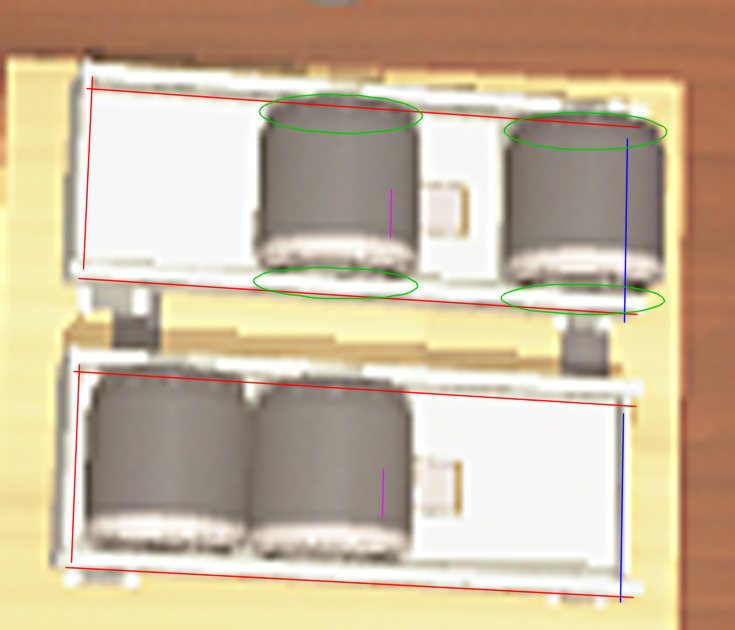

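View pics/ot1.png

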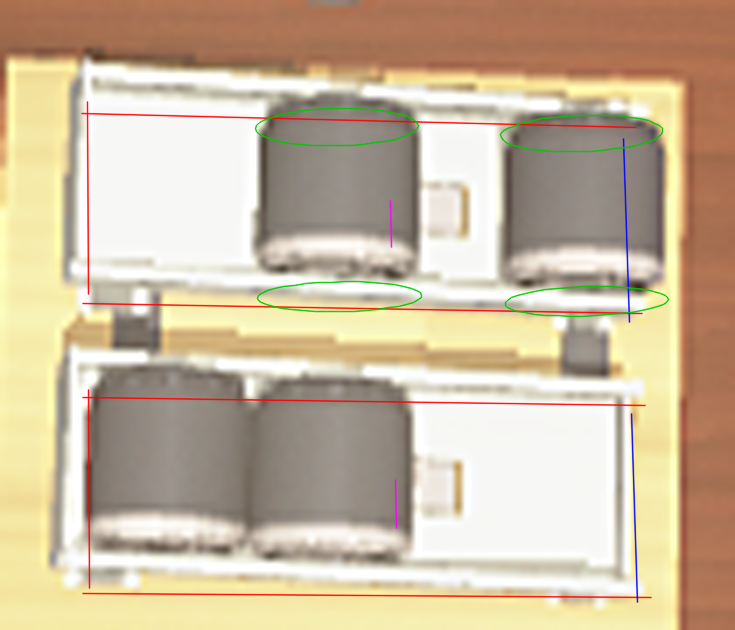

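View pics/os1.png

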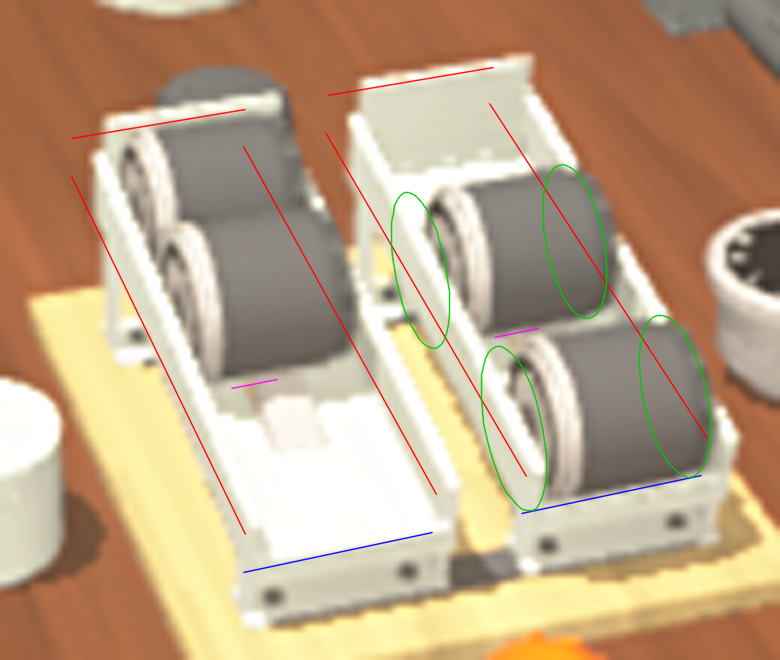

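```bash
cat > t2.py <<'E'
from ov import *
M=np.array((.6545,-.156,.040));yw=1.555
over(c,M,yw,"pics/ot2.png",(295,400,195,285),7); over(d,M,yw,"pics/os2.png",(270,400,210,320),6)
E
python3 t2.py
```

```text
(no output)
```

View pics/ot2.png

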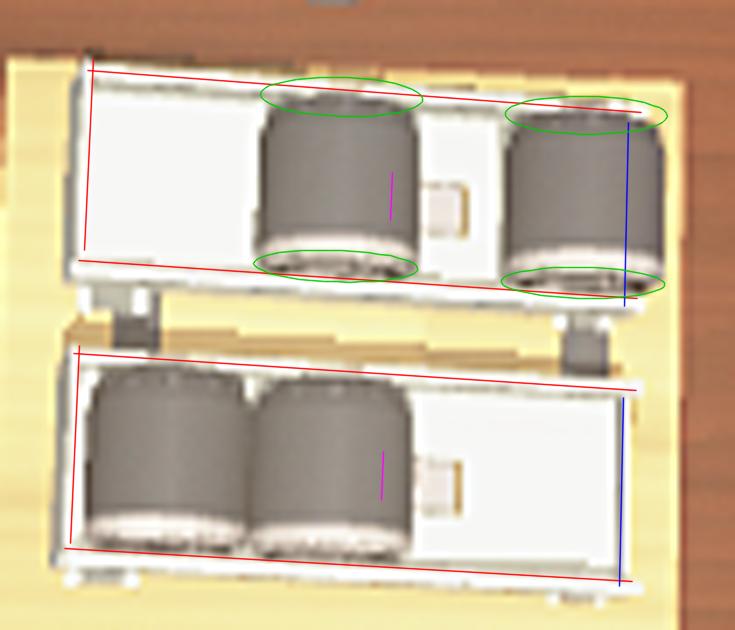

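View pics/os2.png

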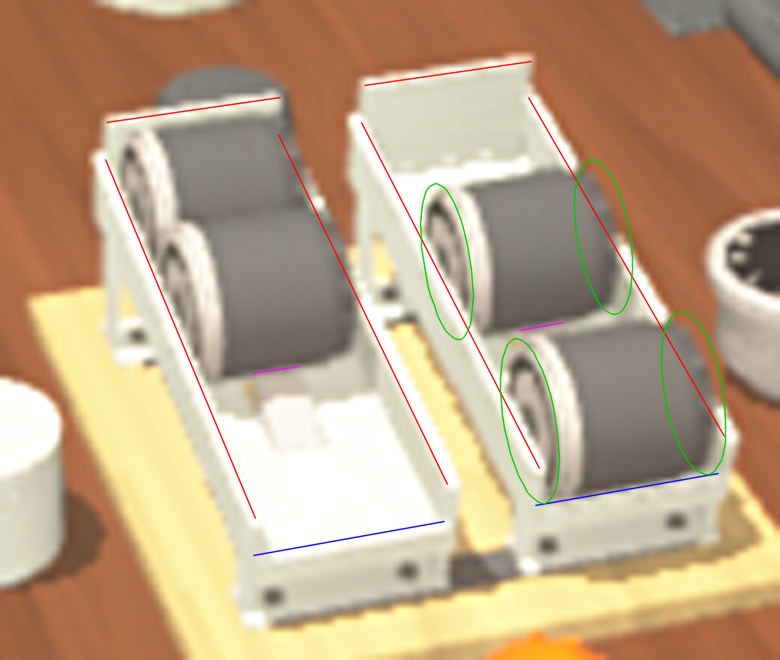

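The overlay fits both views to about 2 mm. The working lane is the far one: the target filter is at (378,223) against the lip, with the row filter at (343,222). The other lane's catch has both filters above it. I'll approach with the fingers shut.

```bash
cat > lane.py <<'E'
from fit import *
M=np.array((.654,-.156,.0395));yw=1.556;X,Y,Z=axes(yw)
def W(s,h,o=0):return M+s*X+h*Z+o*Y
rots=[R.from_matrix(np.c_[-Z,sg*Y,np.cross(-Z,sg*Y)]).as_rotvec() for sg in(1,-1)]
E
python3 - <<'E'
from lane import *
from cell import manip,inverse_kinematics as ik,cams
for r in rots:
    for p in(W(-.04,.18),W(-.04,.023),W(.09,.023)): print(ik(p,r))
rot=[r for r in rots if ik(W(-.04,.18),r) is not None]
q0=np.array(manip.state()["joint_pos"])
rot=min(rot,key=lambda r:abs(np.array(ik(W(-.04,.18),r))-q0).max())
np.save("rot.npy",rot)
manip.set_gripper(0.0,10)
print(manip.state()["clock"],manip.state()["gripper_width"])
p=W(-.04,.18);p2=p.copy();p2[2]=.27
manip.move_pose(p2,rot);print(manip.state()["clock"])
manip.move_linear(W(-.04,.09),.2)
s=manip.state();print(s["clock"],s["tool_pos"],s["contact_force"])
manip.dwell(.2)
t=cams.capture("top");cv2.imwrite("pics/top1.png",cv2.resize(t["image"][170:300,280:440],None,fx=4.5,fy=4.5))
t=cams.capture("side");cv2.imwrite("pics/side1.png",cv2.resize(t["image"][180:340,240:420],None,fx=3.5,fy=3.5))
E
```

```text
None
None
None
[-0.4319  0.3203  1.5189  0.1305  1.361  -0.4481]
[-0.4033  0.4249  1.6759  0.1452  1.0982 -0.4584]
[-0.2227  0.3499  1.7436  0.1548  1.0821 -0.283 ]
1.4 0.0005765886975410945
4.6833
5.5667 [ 0.6543 -0.2085  0.1245] [ 0.2348 -0.0451  0.3868]
```

View pics/side1.png

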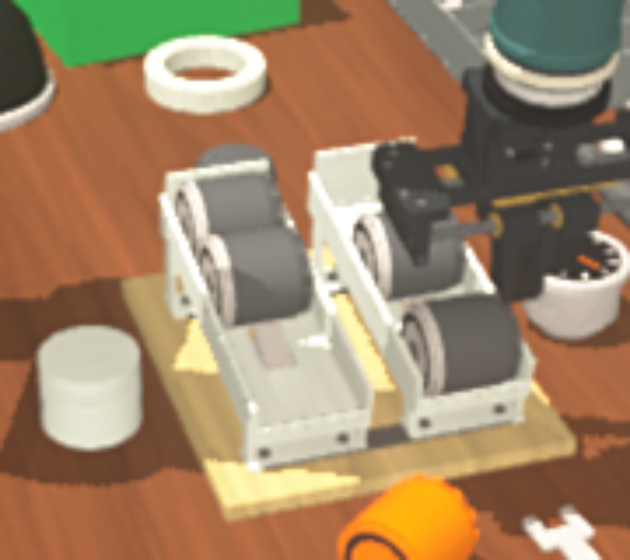

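View pics/top1.png

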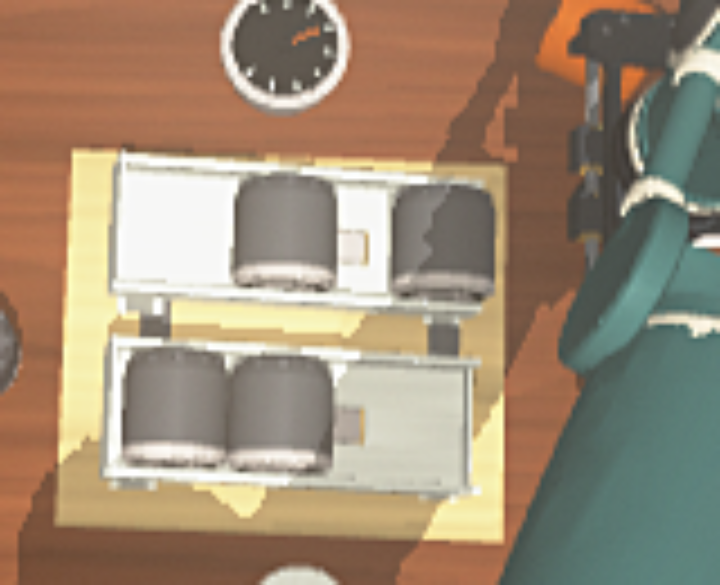

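The fingers look further across the lane than I expected, so I'll check the tip by projecting the TCP into both views.

Run:
```python
from lane import *
from cell import manip,cams
s=manip.state();print(s["tool_pos"],s["tcp_rot"],np.load("rot.npy"),s["gripper_width"])
T=R.from_rotvec(s["tcp_rot"]).as_matrix();p=np.array(s["tool_pos"]);print(T)
for n,b,k in(("top",(340,460,160,270),6),("side",(300,430,190,320),6)):
    c=cams.capture(n);Rw=R.from_rotvec(c["orientation"]).as_matrix();K=c["intrinsics"]
    im=cv2.resize(c["image"][b[2]:b[3],b[0]:b[1]],None,fx=k,fy=k,interpolation=cv2.INTER_CUBIC)
    def pr(P):
        q=K@(Rw.T@(P-c["position"]));return tuple(int(v) for v in((q[:2]/q[2]-[b[0],b[2]]+.5)*k))
    for a,col in((0,(0,0,255)),(1,(0,255,0)),(2,(255,0,0))): cv2.line(im,pr(p-.02*T[:,a]),pr(p+.02*T[:,a]),col,2)
    cv2.line(im,pr(p),pr(p-.064*T[:,0]),(0,0,255),1)
    cv2.circle(im,pr(W(-.04,.023)),5,(255,0,255),2)
    cv2.imwrite(f"pics/{n}2.png",im)
w=cams.capture("wrist");cv2.imwrite("pics/w2.png",w["image"])
```

```text
[ 0.654  -0.2086  0.1245] [ 1.3234  1.3013 -1.149 ] [ 1.323   1.3036 -1.1501] 0.0003615466196688384
[[ 0.0042  0.9999 -0.0145]
 [ 0.1382 -0.015  -0.9903]
 [-0.9904  0.0021 -0.1383]]
```

View pics/top2.png

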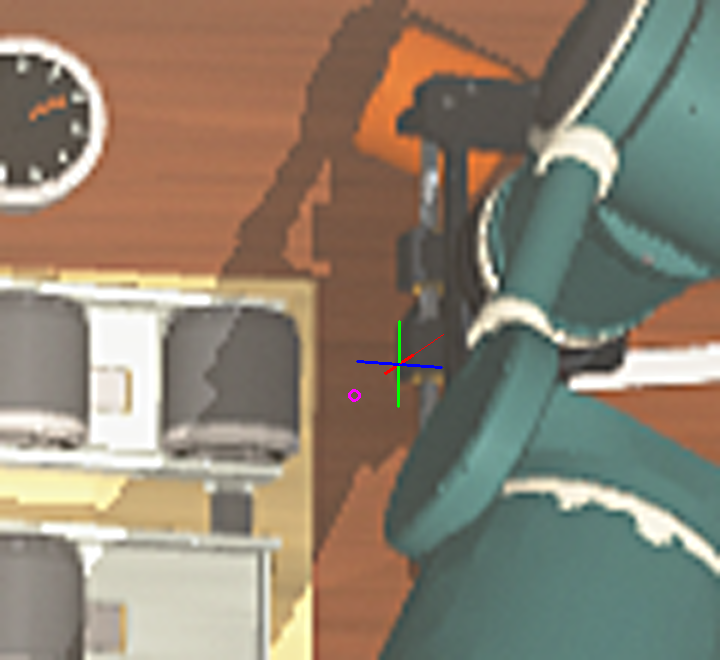

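View pics/side2.png

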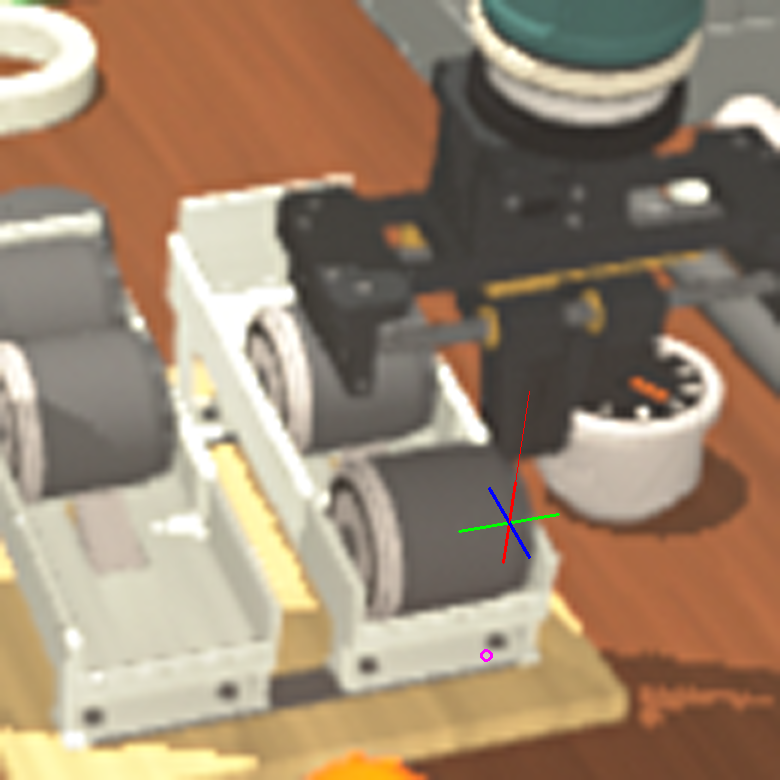

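View pics/w2.png

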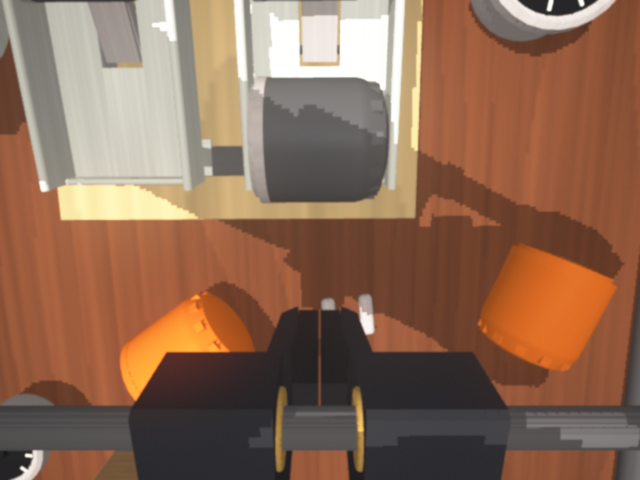

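The fingers are centred on the lane in the wrist view (tips at col 320, walls at 243 and 395). In the side view the tips at (540,452) don't match the projected TCP at (510,523), so I'll compare the depth data.

Run:
```python
from lane import *
from cell import manip,cams
s=manip.state();T=R.from_rotvec(s["tcp_rot"]).as_matrix();p=np.array(s["tool_pos"])
w=cams.capture("wrist");pickle.dump((w,s),open("w3.pkl","wb"))
K=w["intrinsics"];z=w["z_map"];v,u=np.indices(z.shape)
P=np.stack([(u-K[0,2])/K[0,0]*z,(v-K[1,2])/K[1,1]*z,z],-1)
A=w["T_tool_cam"];print(A)
tool=P@A[:3,:3].T+A[:3,3];Wd=tool@T.T+p;L=(Wd-M)@np.c_[X,Y,Z]
for q in((300,312),(300,305),(335,315),(340,320),(345,330),(300,330)):print("fing",q,z[q[1],q[0]],tool[q[1],q[0]],L[q[1],q[0]])
f=L[85:195,275:375].reshape(-1,3);f=f[f[:,2]>.02]
r=least_squares(lambda c:np.hypot(f[:,0]-c[0],f[:,2]-c[1])-.033,[.024,.033],loss="soft_l1",f_scale=.003);print("filter s,h",r.x)
for q in((115,182),(85,182),(150,182)):print("lip full",L[q[1],q[0]])
for q in((100,120),(110,150),(270,40),(360,40),(350,20)):print("floor",q,L[q[1],q[0]])
for q in((244,120),(392,120),(244,60),(396,60)):print("wall",q,L[q[1]-3:q[1]+3,q[0]-4:q[0]+5].reshape(-1,3)[np.argmax(L[q[1]-3:q[1]+3,q[0]-4:q[0]+5,2])])
d=cams.capture("side");C=cloud(d);b=(300,190)
for x,y in((540,430),(525,440),(555,440),(515,400),(540,400)):
    print("side tip",(C[b[1]+y//6,b[0]+x//6]-p)@T)
```

```text
[[-0.0001 -0.3113  0.9503 -0.1835]
 [ 1.     -0.001  -0.0003  0.0001]
 [ 0.001   0.9503  0.3113 -0.082 ]
 [ 0.      0.      0.      1.    ]]
fing (300, 312) 0.15909618 [-0.0397 -0.007  -0.0101] [-0.03    0.0068  0.1302]
fing (300, 305) 0.3292175 [ 0.1158 -0.0145  0.0617] [-0.1018  0.0142 -0.0253]
fing (335, 315) 0.1572933 [-0.0416  0.0058 -0.0099] [-0.0302 -0.006   0.1322]
fing (340, 320) 0.15375723 [-0.0454  0.0075 -0.0098] [-0.0303 -0.0077  0.1359]
fing (345, 330) 0.14376271 [-0.0554  0.0087 -0.0113] [-0.0287 -0.0088  0.1459]
fing (300, 330) 0.14709553 [-0.0524 -0.0064 -0.0097] [-0.0303  0.0063  0.143 ]
filter s,h [0.0233 0.0315]
lip full [-0.002   0.1242  0.0103]
lip full [-0.0018  0.1422  0.0109]
lip full [-0.002   0.1028  0.0104]
floor (100, 120) [ 0.034   0.1331 -0.0009]
floor (110, 150) [ 0.0162  0.1293 -0.0001]
floor (270, 40) [ 0.0782  0.0279 -0.0008]
floor (360, 40) [ 0.0784 -0.0242 -0.0027]
floor (350, 20) [ 0.0888 -0.0182 -0.0022]
wall (244, 120) [0.0348 0.0334 0.0601]
wall (392, 120) [ 0.0344 -0.0345  0.0512]
wall (244, 60) [0.0635 0.0393 0.0325]
wall (396, 60) [ 0.0658 -0.0414  0.0327]
side tip [-0.0527  0.0041  0.0079]
side tip [-0.0482 -0.0024  0.0079]
side tip [-0.0443  0.0106  0.0064]
side tip [-0.0701 -0.0101  0.0085]
side tip [-0.0688  0.0013  0.0096]
```

The wrist depth agrees with my lane frame: filter at s=23.3 mm, h=31.5 mm, and floor and lip within 2 mm. But the drawn fingers end about 40 mm behind the stated TCP. I'll find the real tip by touch: if it's where stated, it should meet the filter at about s=-18 mm.

Run:
```python
from lane import *
from cell import manip,cams
def st(t):
    s=manip.state();F=np.array(s["contact_force"]);print(t,round(s["clock"],2),((np.array(s["tool_pos"])-M)@np.c_[X,Y,Z]*1e3).round(1),(F@np.c_[X,Y,Z]).round(2));return F@X
st("a");manip.move_linear(W(-.04,.024),.12);b=st("down")
manip.move_linear(W(-.024,.024),.06);b=st("b")
for s in np.arange(-.021,-.0085,.003):
    manip.move_linear(W(s,.024),.02);f=st(f"{s:.3f}")
    if abs(f-b)>.8:break
w=cams.capture("side");cv2.imwrite("pics/side4.png",cv2.resize(w["image"][200:320,300:430],None,fx=6,fy=6))
w=cams.capture("wrist");cv2.imwrite("pics/w4.png",w["image"])
```

```text
a 6.12 [-40.    0.   90.1] [0.08 0.44 0.58]
down 6.82 [-40.1  -0.3  24.2] [ 0.76 -0.55  0.14]
b 7.23 [-23.5  -0.4  24.7] [ 0.22 -0.26  0.11]
-0.021 7.53 [-21.   0.  24.] [-0.41 -0.18  0.31]
-0.018 7.83 [-17.9   0.   23.9] [-0.7   0.1  -0.03]
```

View pics/side4.png

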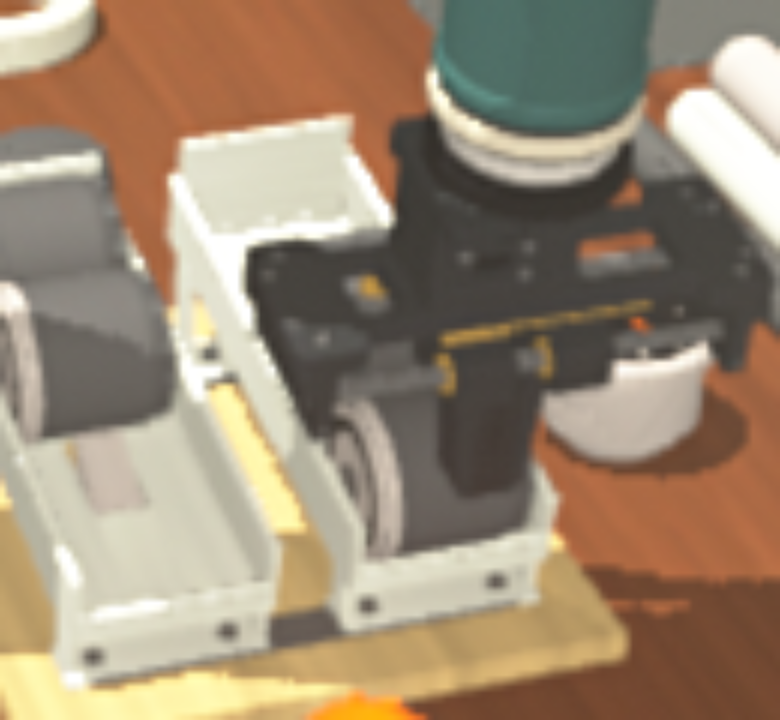

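View pics/w4.png

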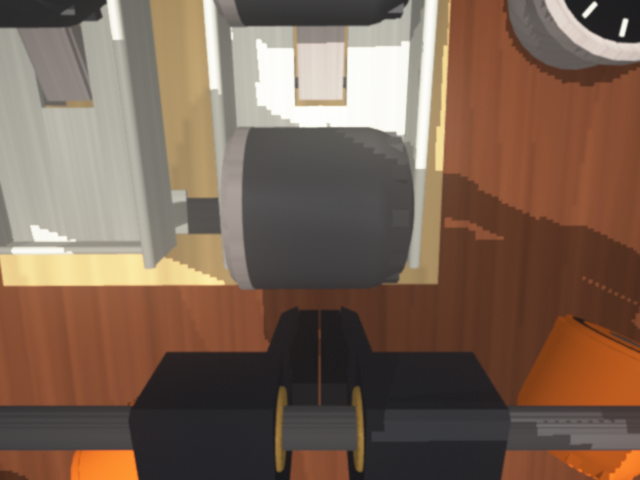

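Inconclusive so far, since the force change is about the size of the noise. I'll advance a few more millimetres and watch the force and the filter position.

```bash
cat > mon.py <<'E'
from lane import *
from cell import manip,cams
def st(t):
    s=manip.state();F=np.array(s["contact_force"]);q=(np.array(s["tool_pos"])-M)@np.c_[X,Y,Z]*1e3;print(t,round(s["clock"],2),q.round(1),(F@np.c_[X,Y,Z]).round(2));return F@X
def wcloud(save=None):
    s=manip.state();T=R.from_rotvec(s["tcp_rot"]).as_matrix();p=np.array(s["tool_pos"])
    w=cams.capture("wrist");K=w["intrinsics"];z=w["z_map"];v,u=np.indices(z.shape)
    if save:cv2.imwrite(save,w["image"])
    P=np.stack([(u-K[0,2])/K[0,0]*z,(v-K[1,2])/K[1,1]*z,z],-1)
    A=w["T_tool_cam"];t=P@A[:3,:3].T+A[:3,3];L=(t@T.T+p-M)@np.c_[X,Y,Z];L[z==0]=np.nan;return L,t
def filt(L,s0,save=None):
    f=L.reshape(-1,3);f=f[(abs(f[:,1])<.025)&(f[:,2]>.035)&(f[:,2]<.072)&(abs(f[:,0]-s0)<.04)]
    r=least_squares(lambda c:np.hypot(f[:,0]-c[0],f[:,2]-.033)-.033,[s0],loss="soft_l1",f_scale=.002);print("filter s",(r.x*1e3).round(1),len(f));return r.x[0]
E
python3 - <<'E'
from mon import *
L,t=wcloud();filt(L,.024)
for s in(-.014,-.010):
    manip.move_linear(W(s,.024),.02);st("m");L,t=wcloud();filt(L,.026)
E
```

```text
filter s [22.3] 23611
m 8.33 [-13.8  -0.   24. ] [-0.39 -0.04  0.74]
filter s [22.3] 23186
m 8.73 [-9.8 -0.  24. ] [-0.43  0.28 -0.34]
filter s [22.3] 22710
```

There's no contact even though the stated tip would be 10 mm inside the filter, so the real tip is shorter, as drawn. I'll measure it from depth after backing off.

Run:
```python
from mon import *
L,t=wcloud()
m=(abs(t[...,1])<.02)&(abs(t[...,2])<.02)&(t[...,0]<.0)&(t[...,0]>-.12)
print("wrist tip max x",np.nanpercentile(t[m][:,0],[95,99,99.9,100]))
for a in np.arange(-.11,-.03,.006):
    k=m&(t[...,0]>=a)&(t[...,0]<a+.006)
    if k.sum():print(round(a,3),k.sum(),"y",t[k][:,1].min().round(4),t[k][:,1].max().round(4),"z",t[k][:,2].min().round(4),t[k][:,2].max().round(4))
manip.move_linear(W(-.03,.03),.1)
s=manip.state();T=R.from_rotvec(s["tcp_rot"]).as_matrix();p=np.array(s["tool_pos"])
d=cams.capture("side");C=(cloud(d)-p)@T;C[d["z_map"]==0]=9
m=(abs(C[...,1])<.025)&(abs(C[...,2])<.02)&(C[...,0]<.02)&(C[...,0]>-.12)
print("side tip",np.percentile(C[m][:,0],[90,95,99,100]),m.sum())
for a in np.arange(-.12,.02,.008):
    k=m&(C[...,0]>=a)&(C[...,0]<a+.008)
    if k.sum():print(round(a,3),k.sum(),"y",C[k][:,1].min().round(4),C[k][:,1].max().round(4),"z",np.median(C[k][:,2]).round(4))
```

```text
wrist tip max x [-0.0315 -0.0267 -0.025  -0.0242]
-0.11 105 y -0.0076 0.0078 z -0.0086 0.0003
-0.104 134 y -0.0076 0.0079 z -0.007 0.0068
-0.098 123 y -0.008 0.0083 z -0.0121 0.0102
-0.092 187 y -0.0089 0.0093 z -0.0123 0.0104
-0.086 1723 y -0.0097 0.01 z -0.0124 0.01
-0.08 826 y -0.0104 0.0108 z -0.0124 -0.0085
-0.074 738 y -0.0154 0.0155 z -0.0123 -0.0089
-0.068 992 y -0.0159 0.0162 z -0.0125 -0.0036
-0.062 1038 y -0.0153 0.0157 z -0.0123 0.0039
-0.056 735 y -0.0147 0.0151 z -0.012 -0.0088
-0.05 633 y -0.0139 0.0147 z -0.0121 -0.0091
-0.044 507 y -0.0178 0.0175 z -0.02 -0.0079
-0.038 1687 y -0.02 0.02 z -0.02 -0.0092
-0.032 559 y -0.02 0.02 z -0.0121 -0.0059
side tip [-0.0454 -0.0411 -0.005   0.0004] 273
-0.12 9 y 0.0076 0.0099 z 0.0099
-0.112 7 y 0.0073 0.0093 z 0.0042
-0.104 9 y 0.0076 0.0124 z 0.0072
-0.096 14 y 0.0075 0.0171 z 0.0091
-0.088 30 y -0.0162 0.0179 z 0.0087
-0.08 41 y -0.016 0.0177 z 0.0078
-0.072 44 y -0.0163 0.0184 z 0.0077
-0.064 40 y -0.0153 0.0165 z 0.0085
-0.056 41 y -0.0148 0.0153 z 0.0082
-0.048 27 y -0.0118 0.0128 z 0.0081
-0.04 2 y 0.004 0.0055 z 0.0062
-0.016 3 y -0.0105 0.0097 z -0.0189
-0.008 5 y -0.0207 0.012 z -0.0187
0.0 1 y -0.0219 -0.0219 z -0.0191
```

Both cameras put the real tip about 40 mm short of the reported TCP, so I'll command 40 mm lower: tip at h=24 mm, TCP at h=-16 mm. Then I'll touch the filter gently and start the push.

Run:
```python
from mon import *
manip.move_linear(W(-.035,-.016),.1);st("down")
manip.move_linear(W(-.024,-.016),.06);st("b")
for s in (-.020,-.016,-.012):
    manip.move_linear(W(s,-.016),.025);st("m");L,t=wcloud("pics/w5.png");filt(L,.026)
```

```text
down 9.86 [-34.8   0.5 -17. ] [-0.67  0.57 -0.52]
b 10.19 [-23.5  -0.5 -15.2] [-0.22 -0.53  0.13]
m 10.5 [-20.   -0.1 -15.9] [-1.3   1.15 -0.4 ]
filter s [22.6] 44062
m 10.86 [-15.8  -0.  -16. ] [-1.41 -1.46 -0.61]
filter s [26.7] 44704
m 11.22 [-11.6   0.1 -16.1] [ 0.14 -1.5   0.14]
filter s [30.9] 44866
```

View pics/w5.png

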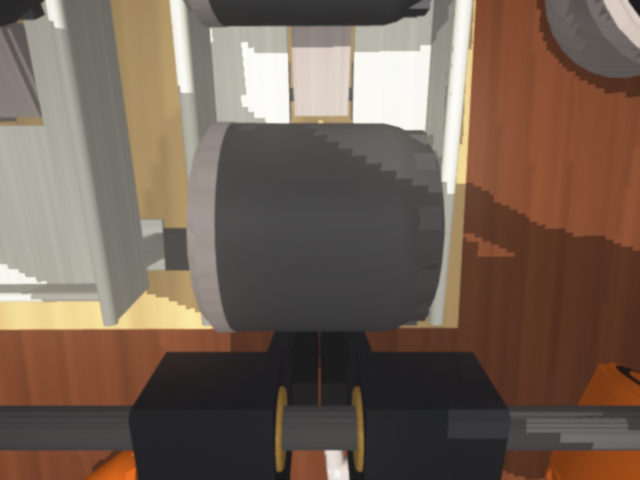

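The wrist view shows the tips at (320,340) behind the can (cols 190–445, square in the lane), and the filter follows the finger 1:1. I'll do the main push as one steady stroke.

Run:
```python
from mon import *
manip.move_linear(W(.080,-.016),.035);st("p");L,t=wcloud("pics/w6.png");filt(L,.122)
for s in(.082,.084,.086):
    manip.move_linear(W(s,-.016),.02);f=st("m");L,t=wcloud("pics/w7.png");filt(L,s+.0425)
    if f<-8:break
d=cams.capture("side");cv2.imwrite("pics/side7.png",cv2.resize(d["image"][200:320,270:400],None,fx=6,fy=6))
```

```text
p 14.04 [ 80.2   0.2 -16.2] [-0.38  0.72  0.18]
filter s [123.2] 47567
m 14.34 [ 82.1  -0.  -16. ] [-0.66  0.17 -0.1 ]
filter s [125.1] 47922
m 14.64 [ 84.1  -0.1 -15.9] [-1.5   0.03  1.69]
filter s [127.1] 47656
m 14.94 [ 86.2  -0.1 -15.9] [-1.59 -0.06  1.03]
filter s [129.2] 47643
```

View pics/w7.png

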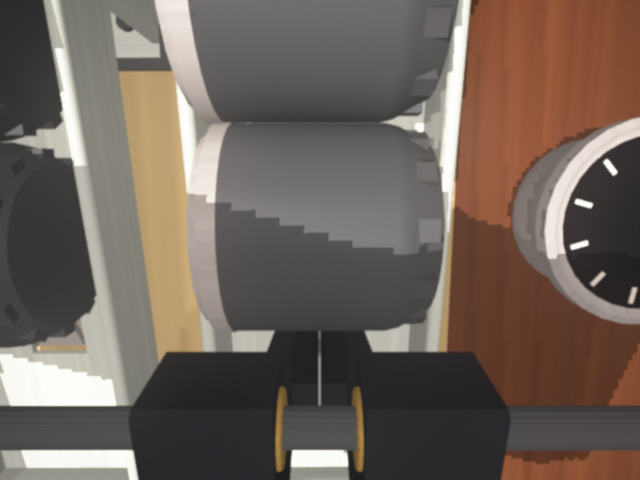

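View pics/side7.png

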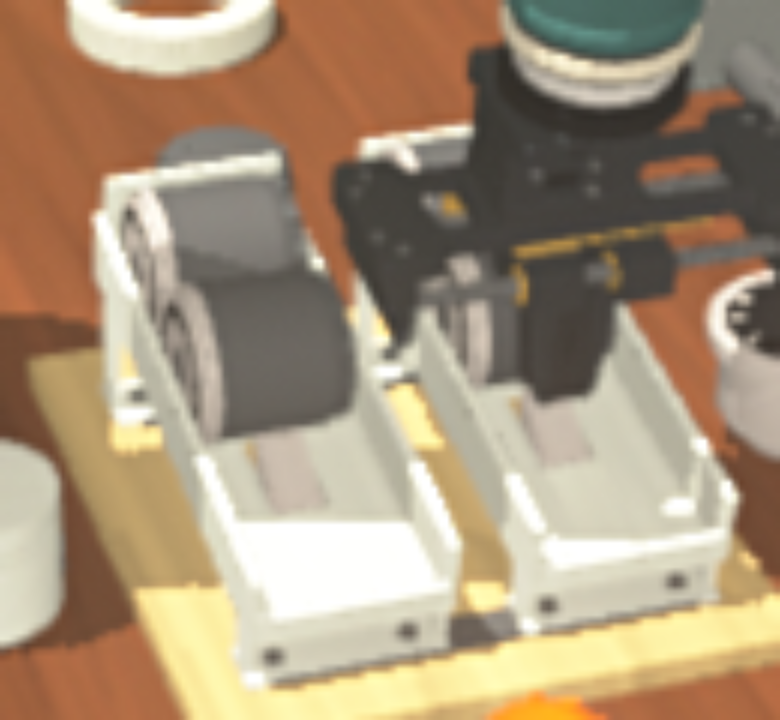

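The side view shows the catch at (550,425) raised like the neighbour's. I'll nudge up in 0.7 mm steps until the stop is felt, then ease back slowly and see whether the filter is held.

Run:
```python
from mon import *
for s in(.0868,.0875):
    manip.move_linear(W(s,-.016),.015);f=st("m");L,t=wcloud();filt(L,s+.0425)
    if f<-4:break
for s in(.083,.080,.076,.07):
    manip.move_linear(W(s,-.016),.02);st("back");L,t=wcloud("pics/w8.png");filt(L,.127)
d=cams.capture("side");cv2.imwrite("pics/side8.png",cv2.resize(d["image"][200:320,270:400],None,fx=6,fy=6))
```

```text
m 15.29 [ 86.6  -0.1 -15.9] [-2.78 -0.2   0.93]
filter s [129.7] 47865
m 15.59 [ 86.7  -0.1 -15.9] [-5.28 -0.75  0.2 ]
filter s [129.9] 48474
back 16.02 [ 83.2   0.4 -16.3] [-1.78  0.6  -0.17]
filter s [126.4] 48794
back 16.37 [ 80.1  -0.1 -16. ] [0.88 0.28 0.62]
filter s [124.6] 50587
back 16.77 [ 75.9   0.  -16. ] [-0.14 -0.26  0.31]
filter s [125.5] 48740
back 17.27 [ 69.8   0.  -16. ] [ 0.23 -0.13 -0.25]
filter s [126.1] 50160
```

View pics/w8.png

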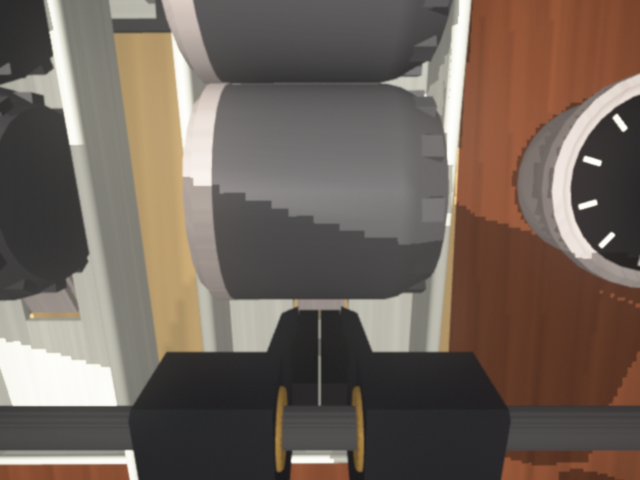

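View pics/side8.png

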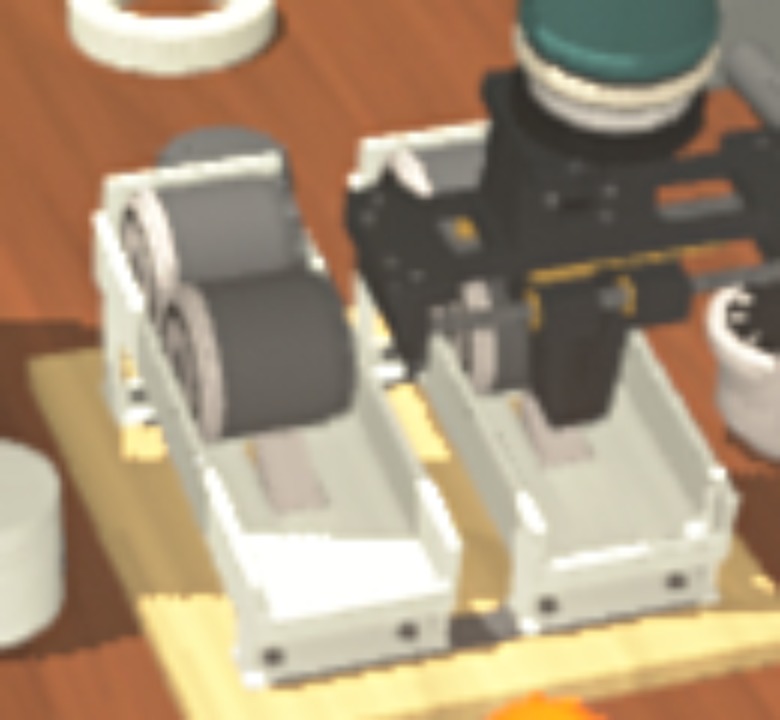

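The catch holds the filter: it stayed at about 125–126 mm while the finger moved away. I'll take the hand back and up, then check.

Run:
```python
from mon import *
manip.move_linear(W(.02,-.010),.12)
manip.move_linear(W(-.02,.12),.2);st("up")
manip.move_linear(W(-.12,.2),.25)
manip.dwell(.3);st("end");L,t=wcloud("pics/w9.png")
t=cams.capture("top");cv2.imwrite("pics/top9.png",t["image"])
d=cams.capture("side");cv2.imwrite("pics/side9.png",cv2.resize(d["image"][190:330,240:400],None,fx=5,fy=5)[:,:]);
from ov import over
over(t,M,yw,"pics/ot9.png",(295,400,195,285),7,.126,.192)
```

```text
up 18.77 [-19.3   0.8 118.7] [ 0.75  0.46 -1.11]
end 19.73 [-118.6    0.3  198.8] [0.03 0.04 0.56]
```

View pics/ot9.png

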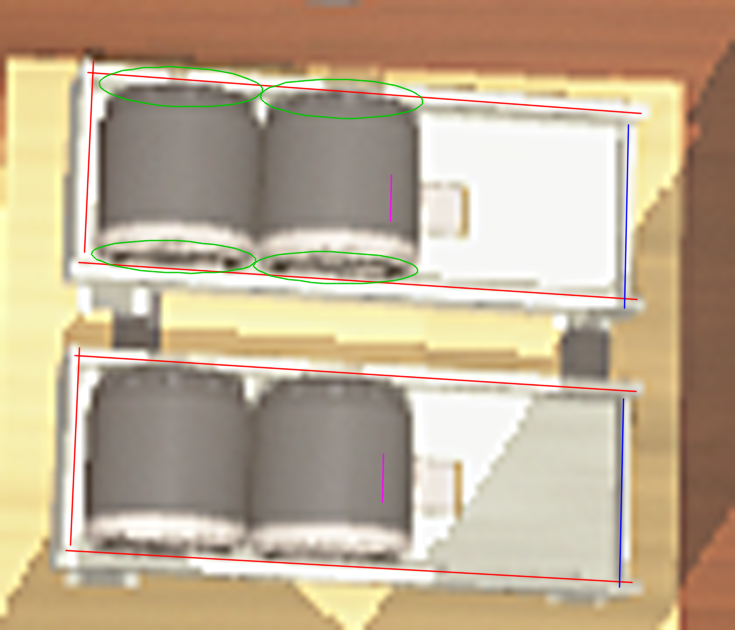

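View pics/side9.png

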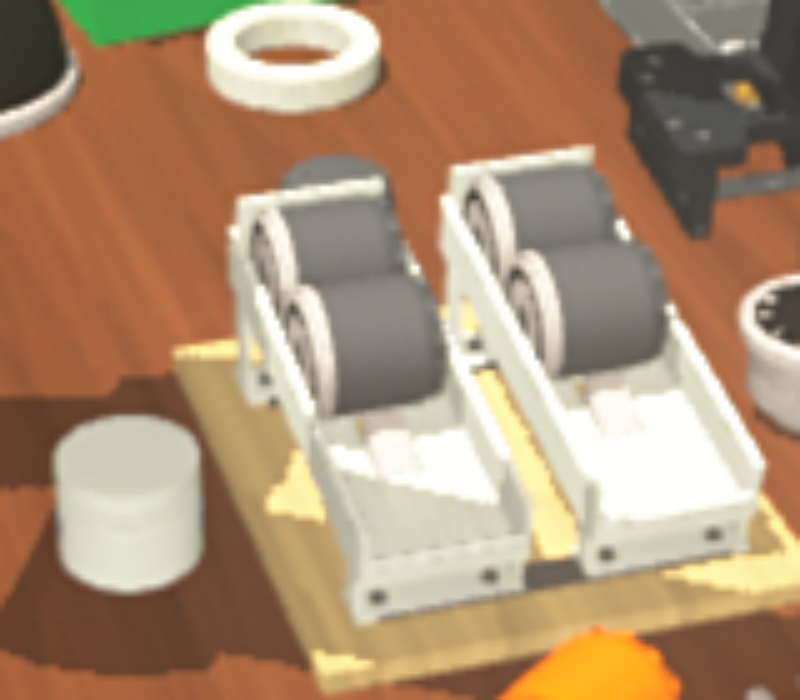

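View pics/top9.png

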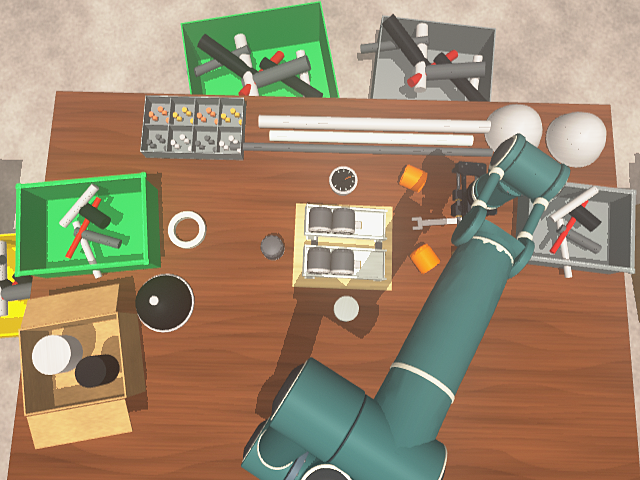

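Both lanes now look the same. The pushed filter is at crop (340,180), exactly where the row filter sat behind the raised catch at (445,210). The full lane, gauge, piston, spare filter and orange cans haven't moved, and the hand is clear.

```bash
python3 -c "
from cell import order,manip
print(manip.state()['clock']);order.close_job()"
```

```text
19.875
the job is handed in; nothing more can be done
```

The low filter in the far lane is now behind its catch. I pushed it up with the shut fingertips at about 35 mm/s and then handed the job in at 19.9 s.

- **Push:** the filter rolled the other one ahead of it until both met the back stop, with about 5 N measured as they met it. I then eased the hand back, and the filter settled on the catch at about 125–126 mm up the lane and stayed there.
- **Final check:** the top and side pictures show the catch up, both filters in place and the hand clear. The full lane, spare filter, piston, speedo, tape roll, lamp shell and orange look-alikes had not moved. The arm hid the small gauge and carton in the last top picture and partly hid the wrench; the hand did not go low near any of them.
- **Disagreement:** the real fingertips are about 40 mm short of the reported TCP. My first pass therefore went over the filter without touching it. I confirmed the offset by depth and by touch and commanded the push 40 mm lower.

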